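# Top up the specimen-case carrier and lock its bar with the ball-lock pin

## Robot

A 6-joint arm with a two-finger parallel gripper is mounted at the origin on a cart in front of the work surface, level with it; the furniture and walls round the work are solid. World frame = base frame: x ahead of the robot, y to its left, z up, the work surface at z = 0. Lengths are in m, angles in rad, forces in N, time in s.
With the tool pointing down it reaches from about 0.3 to 0.75 m from the base axis. Payload 8.5 kg.
Tool frame: the origin (TCP) lies on the centre line of the jaws, within the pads' length; the fingertips stand 17 mm ahead of it and the grasp point (between the pads) lies 2 mm behind it (tip_extent is the distance from the TCP to the fingertips, in m); z points along the fingers, y is the line along which they close (so a half turn about z gives the same grasp; the last joint's range is limited). The gripper opens to 88 mm and grips with 3 to 60 N. Pads are 18 mm wide; open, the fingers measure 123 mm over their backs; the gripper's body (75 mm by 187 mm) begins 45 mm behind the grasp point.
Start: joints at [-1.465, 0.381, 1.297, -0, 1.464, -0.215], TCP at [0.173, -0.522, 0.256] pointing down, gripper open.
Joint ranges: [-3.11, 3.11], [-0.89, 2.33], [0.22, 2.48], [-1.42, 4.56], [0.17, 2.85], [-2.88, 2.88]. Speed limits (rad/s): [2.39, 2.39, 3.14, 3.14, 3.14, 3.14].

## Interface

Orientations are given as a rotation vector (axis times angle).
In Python, from bench import observe, get_image, calibration, hand_in, tip_extent gives the robot as it stands. The module is installed in compiled form; this text tells all that it offers.
- The arm moves only by the tool carry_out, never from a script. Its argument "moves" is a list of rows, each a list of 7 numbers: the turn, a rotation vector about the tool's x, y, z in rad, then the shift along the tool's x, y, z in cm, then the finger opening in cm, from 0 to 8.81. In form: [[ax, ay, az, x, y, z, hand], ...]. A call has exactly 10 rows; each row is the pose to reach, as a shift and turn from the pose commanded when the call began, along the tool's axes at that moment; what a row does not reach only later rows make up. A row lasts 1/10 s, in which the tool goes at most 50 mm and 8.59 degrees, less where a joint would pass 70% of its speed; a pose out of reach is approached as far as the arm can. A call with a gripper value outside its range is refused whole. The fingers move at their own pace and stop on an object; "newtons" is the grip in N (left out, the last holds). Time passes only in rows, so rows that repeat a pose let the fingers close, or fill a call up. It gives the time, the measured TCP pose, the force, the opening and the grip force at its end, in the units of the state.
- observe(): the state, without advancing time (a new reading comes with each control period).
- get_image(name): name is "scene" or "top" or "wrist"; returns the picture (400x640x3 uint8, red, green, blue); there is no depth.
- calibration(name): a dict with "intrinsics" (3x3 intrinsics, pixels), "R" (3x3) and "t" (3): a world point X has camera coordinates R X + t; the wrist camera has in their place "T_tool_cam" (4x4, takes a point from camera to tool coordinates, whose origin is the TCP and whose axes are the flange's). Camera axes: x right, y down, z forward; pixel columns grow to the right and rows downward; lengths in m; the calibration is good to about 2 mm. A picture is of the moment at which its call begins: read the wrist's pose just before it. calibration takes no time and is no camera call.
- hand_in(): hands the job in; it is judged then, once.
The state is a dict: "time_s": time; "joint_positions": joint angles; "dq": joint speeds; "joint_torque": joint torques, N m; "ee_pos": TCP position; "ee_rot": TCP orientation; "ft_force": force on the tool from outside, world axes, zero at the start; "ft_torque": the same for the moment, N m; "width": finger opening in m; "gripper_force": force on a finger pad.
Only numpy, scipy, OpenCV 4.12 (cv2) and the standard library are available. Lean on these libraries where they do the work, as an engineer would, in place of code of your own. Each camera call takes 0.05 s, during which the arm holds its last target. There are 200 camera calls.

## Task

Get the specimen-case carrier ready for transport: set the loose blue-lidded case down (do not drop it) squarely on the stack in the carrier, edges flush and lying the same way as the others, and swing the hold-down bar fully shut over it. Then take the ball-lock pin from its block and, with both its orange buttons squeezed in, slide it fully home through the sloping tab of the bar and the plate under it, and let go so that the buttons spring out and the balls lock behind the plate. Leave the mug, the spare objective and the computer mouse where they stand.

Things in the scene. Friction and masses are not known exactly. Their poses are not given: they have to be found in the camera images.
- carrier: Fixed grey metal carrier. Origin: on the worktop under the middle of the stack; z up, x runs from the sloping lock plate (-x end) to the hinge post (+x end). Base x -117 to +83, y +-44 mm, floor at z = 8 mm with 10 mm corner lugs. Two cases lie in it, long side along x, top at z = 72 mm. Hinge post x = 60 to 76, 122 mm high; lock plate's upper edge x = -63, z = 109 mm. Both sides are free
- case_low: Lowest case in the carrier, loose, 100 x 60 x 32 mm (x, y, z), grey with a blue lid. Origin: centre of its underside
- case_mid: Second case in the carrier, same kind, loose on top of case_low. Origin: centre of its underside; the next case's origin belongs 32 mm above it, x axes parallel (either way round)
- case_top: The loose closed specimen case on the worktop that is to go on the stack: 100 x 60 x 32 mm (x, y, z), 180 to 310 g, grey lower part, blue lid, blank white label. Origin: centre of its underside. Take it across its 60 mm width (its y)
- hold_bar (a joint): Angle of the steel hold-down bar about its hinge, rad: 0 = fully shut (level over the stack, on its stop); at the start about 1.75 to 1.95 (upright, leaning back); 2.1 = back stop. Friction keeps it where it is left near upright; below about 0.9 it sinks gently shut by its own weight. Moving it takes 1 to 2 N
- hold_bar_hinge (a point): Mid-width point on the bar's hinge axis (the carrier's y), 111.5 mm above the worktop, at carrier x = +68 mm. The bar is a strip 24 mm wide (along y), 6 mm thick, 132 mm from hinge to bend; shut, it runs from here towards carrier -x, upper face 114.5 mm above the worktop, the rubber pad under it 1.5 mm above the third case
- hold_bar_hole (a point): Centre of the 17 mm hole on the outer face of the bar's end tab (42 mm long, 44 mm wide along the carrier's y, 6 mm thick, bent down 30 degrees), 154 mm from the hinge. With the bar open it is near the top (about 0.25 m up), where the tab can be pinched across its 44 mm width from above. With the bar shut the tab lies on the lock plate, its hole over the plate's hole
- lock_plate: Sloping steel plate 46 x 50 x 6 mm, fixed to the carrier. Origin: centre of its 17 mm through hole, on the upper face; z: the hole's axis, out of the plate, tilted 30 degrees from vertical towards carrier -x; x: up the slope. 40 mm free behind. With the bar shut the tab (6 mm) lies on it and the pin's flange lands on the tab: a pin that is home has its origin 6 mm out along z, z axes parallel
- pin_block: Fixed grey block 60 x 110 x 38 mm (x, y, z) with two 24 mm parking holes right through it at y = -28 and +28 mm; the pin stands in the one at -28, the other is empty. Origin: centre of its underside
- pin: Ball-lock pin, 160 g, upright in the block, flange on the block's top. Origin: on its axis at the underside of the round flange (30 x 4 mm); z: shank to handle. Below: 13 mm shank, 33 mm long, nose tapered to 6 mm; balls at z = -18.5 mm reach 20.6 mm across (+-y) while the buttons are out. Above: black handle 22 x 26 mm (x, y) up to z = 54 mm with an orange button on its +y and -y face
- pin_grip (a point): Point on the pin's axis midway between the two orange buttons, 32 mm above the flange's underside (z = 70 mm at the start). Buttons: 16 mm along x, 22 mm high, centred at this height; 40 mm over both when out, 30 mm fully squeezed. Squeeze here along the pin's y; either way round about its axis fits the hole
- button_l (a joint): Travel of the pin's +y button, m: 0 = out (ball out, locked), 0.005 = fully squeezed (ball drawn in, pin slides freely). Spring: 3 N at the start, 8 N at the end of travel
- button_r (a joint): The same for the pin's -y button
- mug: White china mug with handle, 95 mm high, a bystander. Origin: centre of its underside
- objective: Black spare microscope objective, 60 mm wide, 48 mm high, a bystander. Origin: centre of its underside
- mouse_2: Black computer mouse, 112 x 57 x 33 mm, a bystander. Origin: centre of its underside

How it is judged:
On the way, in this order (a step that is already met when the one before it is completed fails the run):
1. the case lies squarely on the stack, let go, with the bar still open (horizontal distance between case_low and carrier below 0.006 m and angle between the x axis of case_low and the x axis of carrier, either way round below 0.1 rad and angle between each of case_low, case_mid, case_top's own z axis and vertical below 0.06 rad and z of case_low in the frame of carrier between 0.006 and 0.0105 m and horizontal distance between case_mid and case_low below 0.006 m and angle between the x axis of case_mid and the x axis of case_low, either way round below 0.1 rad and z of case_mid in the frame of case_low between 0.03 and 0.034 m and horizontal distance between case_top and case_mid below 0.006 m and angle between the x axis of case_top and the x axis of case_mid, either way round below 0.1 rad and z of case_top in the frame of case_mid between 0.03 and 0.034 m and contact force between the fingers and case_top below 0.1 N and linear speed of case_top below 0.02 m/s and value of joint hold_bar above 0.3 rad), for 0.2 s.
2. the hold-down bar is fully shut over the case (value of joint hold_bar below 0.03 rad and horizontal distance between case_top and case_mid below 0.006 m and angle between the x axis of case_top and the x axis of case_mid, either way round below 0.1 rad and angle between case_top's own z axis and vertical below 0.06 rad and z of case_top in the frame of case_mid between 0.03 and 0.034 m), for 0.2 s.
3. the pin is home in the tab and the plate with both buttons still squeezed (value of joint hold_bar below 0.03 rad and z of pin in the frame of lock_plate between 0.0035 and 0.0092 m and x of pin in the frame of lock_plate between -0.003 and 0.003 m and y of pin in the frame of lock_plate between -0.003 and 0.003 m and angle between the z axis of pin and the z axis of lock_plate, either way round below 0.14 rad and value of joint each of button_l, button_r above 0.0035 m), for 0.05 s.
At the end, for the whole second after the job is handed in: three cases stacked in the carrier, each within 6 mm and 0.1 rad of the one below; bar shut (< 0.03 rad); pin home in the lock hole (origin 3.5 to 9.2 mm above the plate, within 3 mm and 0.14 rad of its axis), both buttons out (< 1.2 mm); all at rest and let go (all of step 2 and horizontal distance between case_low and carrier below 0.006 m and angle between the x axis of case_low and the x axis of carrier, either way round below 0.1 rad and angle between each of case_low, case_mid's own z axis and vertical below 0.06 rad and z of case_low in the frame of carrier between 0.006 and 0.0105 m and horizontal distance between case_mid and case_low below 0.006 m and angle between the x axis of case_mid and the x axis of case_low, either way round below 0.1 rad and z of case_mid in the frame of case_low between 0.03 and 0.034 m and z of pin in the frame of lock_plate between 0.0035 and 0.0092 m and x of pin in the frame of lock_plate between -0.003 and 0.003 m and y of pin in the frame of lock_plate between -0.003 and 0.003 m and angle between the z axis of pin and the z axis of lock_plate, either way round below 0.14 rad and value of joint each of button_l, button_r below 0.0012 m and linear speed of each of pin, case_top below 0.02 m/s); the robot touches nothing.
It fails at once if the case is dropped (from more than about 2 cm) (linear speed of case_top above 0.65 m/s and contact force between the fingers and case_top below 0.1 N).
It fails at once if the mug is shifted by more than 3 cm (distance of mug from where it was at the start of the episode above 0.03 m).
It fails at once if the spare objective is shifted by more than 3 cm (distance of objective from where it was at the start of the episode above 0.03 m).
It fails at once if the computer mouse is shifted by more than 3 cm (distance of mouse_2 from where it was at the start of the episode above 0.03 m).
It also fails if it takes over 61 s, if anything falls off the work surface, if the arm or the gripper's body presses on something with over 40 N, if the wrist force passes 120 N, or if a joint passes its speed limit or range.

## Working session

There is one attempt and no reset: what is moved stays moved. The work goes in short steps, Python scripts to look and compute and a tool call to move; the robot and the scene stay as the last step left them, time stands still between calls to the robot, and variables do not carry over. Pictures are saved under pics/ and viewed, at most 10 in all, crops included, and the job is handed in when it is done.

Besides the shell and the picture viewer there is one more tool, called after "Request:" as name(argument=value, ...) on one line, values as JSON. carry_out: Moves the arm, as the interface text tells. Its arguments: {"type":"object","properties":{"moves":{"type":"array","items":{"type":"array","items":{"type":"number"}}},"newtons":{"type":"number"}},"required":["moves"]}

```bash
mkdir -p pics; cat > h.py <<'E'
import numpy as np, cv2
from scipy.spatial.transform import Rotation as R
from bench import *
def save(n,f,crop=None,s=1):
    o=observe(); im=get_image(n)[:,:,::-1].copy()
    cv2.imwrite('pics/raw_'+f,im)
    if crop: im=im[crop[1]:crop[3],crop[0]:crop[2]]
    if s!=1: im=cv2.resize(im,None,fx=s,fy=s,interpolation=cv2.INTER_CUBIC)
    cv2.imwrite('pics/'+f,im); return o
def cam(n,o=None):
    c=calibration(n); K=np.array(c['intrinsics'])
    if n=='wrist':
        T=np.eye(4);T[:3,:3]=R.from_rotvec(o['ee_rot']).as_matrix();T[:3,3]=o['ee_pos']
        C=np.linalg.inv(T@np.array(c['T_tool_cam'])); return K,C[:3,:3],C[:3,3]
    return K,np.array(c['R']),np.array(c['t'])
def px(C,X):
    K,r,t=C; p=K@(r@np.array(X)+t); return p[:2]/p[2]
def at_z(C,u,v,z):
    K,r,t=C; d=r.T@np.linalg.solve(K,[u,v,1]); o=-r.T@t; return o+d*(z-o[2])/d[2]
E
python3 - <<'E'
from h import *
o=save('scene','s1.png');save('top','t1.png')
print(o)
for n in('scene','top'):
    c=cam(n);print(n,c[0].tolist(),-c[1].T@c[2],c[1].tolist())
print(calibration('wrist'),tip_extent)
E
```

```text
{'time_s': 0.0, 'joint_positions': array([-1.46526368e+00,  3.81204982e-01,  1.29823867e+00,  4.07247488e-05,
        1.46358603e+00, -2.15276349e-01]), 'dq': array([ 0.00062538, -0.00072983, -0.00043268, -0.00112416,  0.00066069,
       -0.00046126]), 'joint_torque': array([ 7.21628862e-05, -4.37931097e+01, -2.24556506e+01,  7.12996954e-02,
        3.52704409e-02, -1.29755749e-04]), 'ee_pos': array([ 0.17342688, -0.52168433,  0.25514037]), 'ee_rot': array([-3.09985011e+00, -5.01531791e-01, -1.87215644e-04]), 'ft_force': array([-0.23140052,  0.67619954,  0.42487851]), 'ft_torque': array([-0.02137591, -0.01008025,  0.01102445]), 'gripper_force': 0.0, 'width': 0.08805014629178332}
scene [[477.9339620793409, 0.0, 324.1954365198897], [0.0, 477.9339620793409, 200.88334273861878], [0.0, 0.0, 1.0]] [-0.31847887  0.9367571   1.11390245] [[-0.6534052060733893, -0.7568441438019156, 0.01576637780015803], [-0.49882519931305547, 0.4147971752340562, -0.7609971904995038], [0.5694164181040817, -0.5051041926282073, -0.6485635646433778]]
top [[453.8902462593794, 0.0, 319.8525401254242], [0.0, 453.8902462593794, 202.75645610504063], [0.0, 0.0, 1.0]] [0.36178455 0.11042642 1.9135746 ] [[-0.0072214402098467086, -0.9999076138362581, -0.01151584098432451], [-0.9943034454104497, 0.008404689331597897, -0.10625450410287782], [0.10634147472272874, 0.010682929819106905, -0.9942722794910234]]
{'intrinsics': array([[358.18248515,   0.        , 323.59704521],
       [  0.        , 358.18248515, 201.16294808],
       [  0.        ,   0.        ,   1.        ]]), 'T_tool_cam': array([[ 1.58557930e-03, -9.49674720e-01, -3.13233797e-01,
         8.02103615e-02],
       [ 9.99998225e-01,  1.18705483e-03,  1.46299833e-03,
         5.32300671e-04],
       [-1.01754683e-03, -3.13235560e-01,  9.49674917e-01,
        -1.29140872e-01],
       [ 0.00000000e+00,  0.00000000e+00,  0.00000000e+00,
         1.00000000e+00]])} 0.017
```

View pics/s1.png

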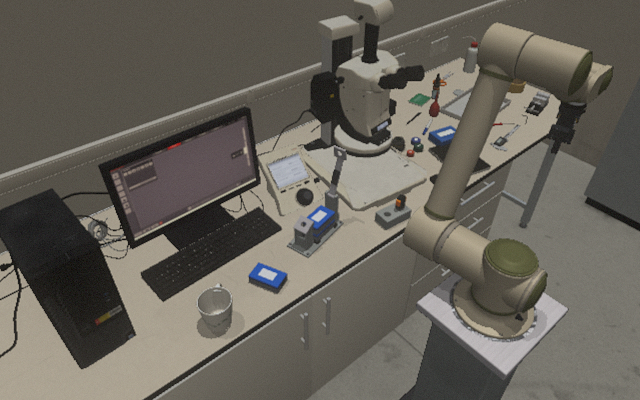

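View pics/t1.png

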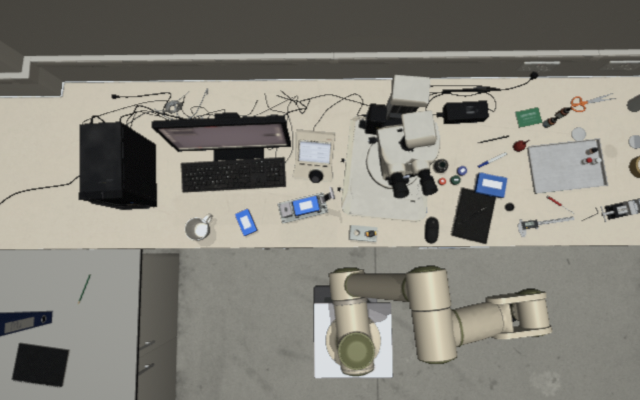

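The scene picture shows the carrier at (315,230), the loose case at (268,277), the pin block at (393,213) and the mug at (215,310). In the top picture they are at (304,206), (246,222), (363,233) and (199,228), with the mouse at (432,230) and the objective at (316,176). I need enlarged crops.

```bash
python3 - <<'E'
from h import *
a=cv2.imread('pics/raw_t1.png');b=cv2.imread('pics/raw_s1.png')
c=cv2.resize(a[180:250,220:390],None,fx=4.7,fy=4.7,interpolation=cv2.INTER_CUBIC)
d=cv2.resize(b[140:300,235:435],None,fx=3.7,fy=3.7,interpolation=cv2.INTER_CUBIC)
cv2.imwrite('pics/c1.png',c);cv2.imwrite('pics/c2.png',d)
C=cam('top')
for n,u,v,z in[('case',246,222,.032),('carr',304,206,.07),('block',363,233,.038),('mouse',432,230,.03),('mug',199,228,.09),('obj',316,176,.048),('box',491,185,.03)]:print(n,at_z(C,u,v,z))
E
```

```text
case [0.48514832 0.43833598 0.032     ]
carr [0.54618902 0.19506912 0.07      ]
block [ 0.43550691 -0.04638124  0.038     ]
mouse [ 0.44601894 -0.33230551  0.03      ]
mug [0.45864978 0.61772222 0.09      ]
obj [0.67340163 0.14569145 0.048     ]
box [ 0.63172057 -0.58408993  0.03      ]
```

View pics/c1.png

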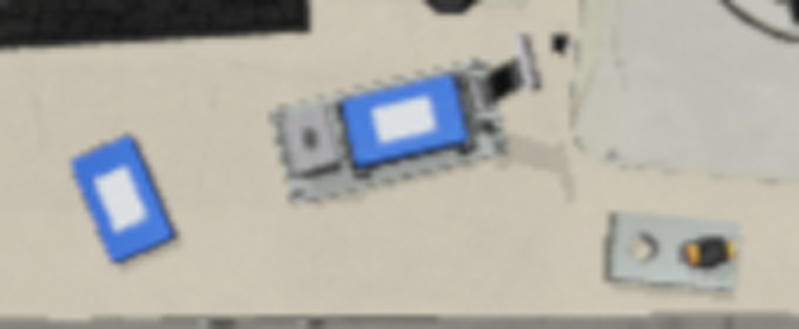

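View pics/c2.png

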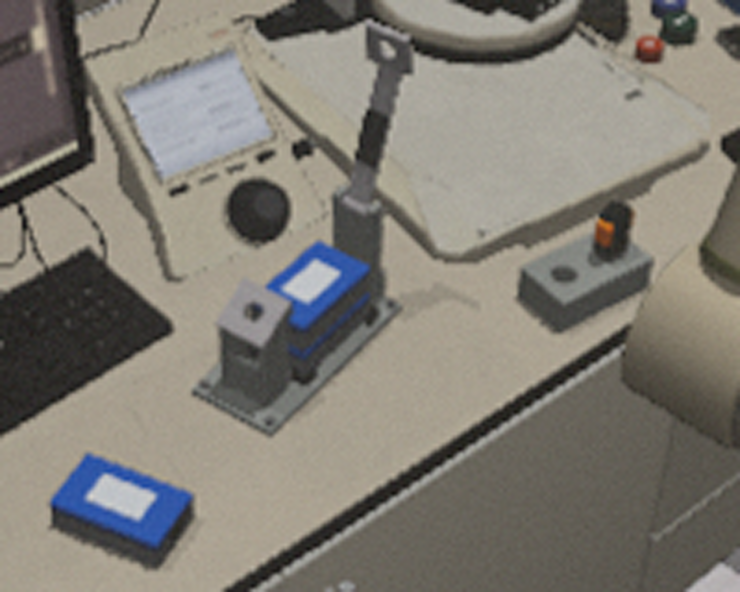

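The close-up crop shows the loose case with corners at about (72,160), (130,135), (176,238) and (118,263). The stack lid's corners are at (341,98), (461,73), (468,145) and (355,168), with the lock plate on the left and the bar standing open on the right. The block is at right with the pin in its right-hand hole (709,252) and the empty hole at (643,247).

```bash
python3 - <<'E'
from h import *
C=cam('top')
def q(n,P,z):
    W=np.array([at_z(C,220+u/4.7,180+v/4.7,z) for u,v in P]); c=W.mean(0)
    r=cv2.minAreaRect((W[:,:2]*1000).astype(np.float32)); print(n,c.round(4),r,'edges',[(np.linalg.norm(d).round(4),np.degrees(np.arctan2(d[1],d[0])).round(1)) for d in np.roll(W,-1,0)-W])
q('case',[(72,160),(130,135),(176,238),(118,263)],.032)
q('stack',[(341,98),(461,73),(468,145),(355,168)],.072)
q('block',[(612,213),(738,223),(735,292),(607,282)],.038)
for n,u,v,z in[('hole',643,247,.038),('pin top',709,252,.085),('platehole',311,138,.098)]:print(n,at_z(C,220+u/4.7,180+v/4.7,z))
E
```

```text
case [0.4838 0.4368 0.032 ] ((483.7962646484375, 436.829833984375), (101.94479370117188, 55.74399948120117), 24.394914627075195) edges [(np.float64(0.0558), np.float64(-66.9)), (np.float64(0.1006), np.float64(-155.6)), (np.float64(0.0555), np.float64(113.0)), (np.float64(0.1006), np.float64(24.6))]
stack [0.547 0.185 0.072] ((547.3676147460938, 183.39523315429688), (62.80610656738281, 106.55146026611328), 11.186295509338379) edges [(np.float64(0.1066), np.float64(-78.6)), (np.float64(0.0632), np.float64(-174.9)), (np.float64(0.0999), np.float64(101.1)), (np.float64(0.0623), np.float64(11.2))]
block [ 0.4326 -0.0471  0.038 ] ((432.5326232910156, -47.42799377441406), (112.19239044189453, 60.649330139160156), 85.04120635986328) edges [(np.float64(0.1108), np.float64(-95.0)), (np.float64(0.0605), np.float64(176.3)), (np.float64(0.1122), np.float64(85.1)), (np.float64(0.0606), np.float64(-5.0))]
hole [ 0.4375423  -0.02091122  0.038     ]
pin top [ 0.43094236 -0.073917    0.085     ]
platehole [0.53040689 0.26554318 0.098     ]
```

```bash
cat >> h.py <<'E'
def tool(yaw,tilt=0):
    "tool x heading yaw (deg), tool down; tilt = turn about tool y (deg)"
    return R.from_euler('z',yaw,degrees=True)*R.from_euler('x',180,degrees=True)*R.from_euler('y',tilt,degrees=True)
def go(pos,rot=None,base=None):
    o=base or observe(); r=R.from_rotvec(o['ee_rot']); rot=rot or r
    s=r.inv().apply(np.array(pos)-o['ee_pos'])*100; t=(r.inv()*rot).as_rotvec()
    print('turn',t.round(3),'cm',s.round(2)); return s
E
python3 - <<'E'
from h import *
go([.42,-.10,.36],tool(24.5)); go([.484,.437,.2],tool(24.5)); go([.45,.2,.33],tool(24.5))
E
```

```text
turn [-0.001 -0.    -0.107] cm [ 36.7  -32.26 -10.43]
turn [-0.001 -0.    -0.107] cm [ 59.7  -81.18   5.64]
turn [-0.001 -0.    -0.107] cm [ 49.01 -59.78  -7.39]
```

Request:
carry_out(moves=[[0,0,-0.02,4,-3,-4,8.8],[0,0,-0.04,8,-6,-7,8.8],[0,0,-0.06,12,-9.5,-10,8.8],[0,0,-0.08,16,-13,-10,8.8],[0,0,-0.1,20,-16.5,-10,8.8],[0,0,-0.107,23.5,-20,-10,8.8],[0,0,-0.107,27,-23.5,-10,8.8],[0,0,-0.107,30.5,-27,-10,8.8],[0,0,-0.107,34,-30,-10,8.8],[0,0,-0.107,37,-33.5,-10,8.8]])

```text
time_s: 1.1
ee_pos: [0.4082, -0.1095, 0.3556]
ee_rot: [-3.07, -0.666, 0.0]
ft_force: [0.7, 0.0, 0.2]
width: 0.0878
gripper_force: 0.0
```

```bash
python3 - <<'E'
from h import *
o=observe();print(o['time_s'],o['ee_pos'],o['joint_positions'])
go([.45,.15,.36],tool(24.5)); go([.484,.437,.17],tool(24.5))
E
```

```text
1.1 [ 0.40816203 -0.1095085   0.35559957] [-5.43876614e-01  9.02856359e-02  1.40526941e+00 -4.64171326e-06
  1.64622062e+00  5.99400020e-01]
turn [-0.  0. -0.] cm [ 14.57 -21.88  -0.44]
turn [-0.  0. -0.] cm [ 29.56 -46.59  18.56]
```

Request:
carry_out(moves=[[0,0,0,3,-4,0,8.8],[0,0,0,6,-8,0,8.8],[0,0,0,9,-12,0,8.8],[0,0,0,11.5,-16,0,8.8],[0,0,0,14,-20,0,8.8],[0,0,0,16.5,-24,2,8.8],[0,0,0,19,-28,4.5,8.8],[0,0,0,21.5,-32,7,8.8],[0,0,0,24,-36,9.5,8.8],[0,0,0,26.5,-40,12,8.8]])

```text
time_s: 2.1
ee_pos: [0.4808, 0.3514, 0.2413]
ee_rot: [3.07, 0.667, -0.001]
ft_force: [-0.9, -0.5, -1.0]
width: 0.0879
gripper_force: 0.0
```

```bash
python3 - <<'E'
from h import *
o=save('wrist','w1.png');print(o['time_s'],o['ee_pos'],R.from_rotvec(o['ee_rot']).as_matrix()[:,0])
C=cam('wrist',o)
for X in [(.484,.437,.032),(.547,.184,.072)]: print(px(C,X))
go([.484,.437,.05],tool(24.5))
E
```

```text
2.1 [0.4808443 0.3513779 0.2413337] [ 9.09789379e-01  4.15069802e-01 -5.88162890e-04]
[240.69543538 129.7995517 ]
[529.19152631 191.43719145]
turn [-0.002  0.007  0.004] cm [ 3.91 -7.16 18.63]
```

View pics/w1.png

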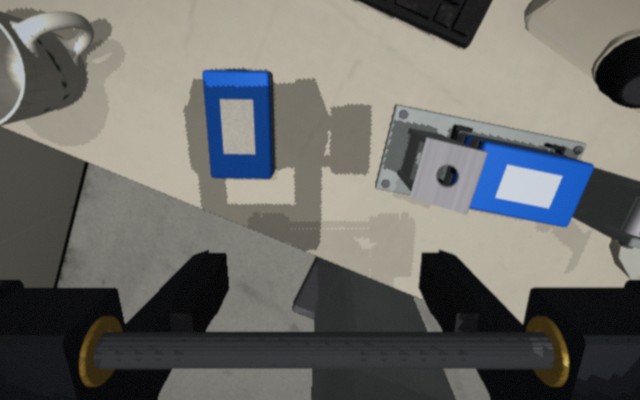

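The wrist picture shows the loose case's lid at (205,87), (272,87), (272,177) and (211,179), with its label centred at (238,127). The stack lid's label is centred at (530,186), and the plate hole is at about (447,176).

```bash
python3 - <<'E'
from h import *
im=cv2.imread('pics/raw_w1.png')
a=cv2.resize(im[55:195,185:290],None,fx=4,fy=4,interpolation=cv2.INTER_CUBIC)
b=cv2.resize(im[90:240,375:605],None,fx=2.4,fy=2.4,interpolation=cv2.INTER_CUBIC)
# label rectangles by brightness inside blue hull
hsv=cv2.cvtColor(im,cv2.COLOR_BGR2HSV)
o=observe();C=cam('wrist',o)
for n,(x0,y0,x1,y1),z in[('case',(212,90,262,165),.032),('stack',(488,150,578,220),.072)]:
    s=hsv[y0:y1,x0:x1,1]; m=(s<100).astype(np.uint8)
    k=max(cv2.findContours(m,0,2)[0],key=cv2.contourArea); r=cv2.minAreaRect(k); p=cv2.boxPoints(r)+[x0,y0]
    W=np.array([at_z(C,*q,z)[:2] for q in p]);d=np.roll(W,-1,0)-W
    print(n,p.mean(0),W.mean(0).round(4),[(round(np.hypot(*e)*1000,1),round(np.degrees(np.arctan2(e[1],e[0])),1)) for e in d])
print('hole',at_z(C,447,176,.099))
h=max(a.shape[0],b.shape[0]);f=np.zeros((h,a.shape[1]+b.shape[1]+0,3),np.uint8)
cv2.imwrite('pics/ab.png',a)
E
```

```text
case [237.11340535 126.4948473 ] [0.4831 0.4443] [(np.float64(30.6), np.float64(-62.7)), (np.float64(51.0), np.float64(-156.1)), (np.float64(32.1), np.float64(117.4)), (np.float64(51.2), np.float64(22.1))]
stack [528.12999058 186.37171888] [0.5486 0.1953] [(np.float64(30.4), np.float64(22.3)), (np.float64(53.0), np.float64(-76.7)), (np.float64(31.0), np.float64(-154.5)), (np.float64(54.8), np.float64(102.9))]
hole [0.53006577 0.27447276 0.099     ]
```

```bash
sed -i "s#^    cv2.imwrite('pics/raw_'+f,im)#    import pickle; pickle.dump(o,open('pics/'+f+'.pkl','wb')); cv2.imwrite('pics/raw_'+f,im)#" h.py
python3 - <<'E'
from h import *
o=observe();print(o['ee_pos'],o['ee_rot'])
p=dict(ee_pos=np.array([.4808443,.3513779,.2413337]));p['ee_rot']=R.from_matrix(tool(24.525).as_matrix()).as_rotvec()
C=cam('wrist',p)
print(at_z(C,237.5,126.5,.032),at_z(C,529,186.4,.072),at_z(C,447,176,.099))
c=[at_z(C,*q,.032) for q in[(205,87),(272,87),(272,177),(211,179)]];print(np.mean(c,0),[np.degrees(np.arctan2(*(b-a)[1::-1])) for a,b in zip(c,c[1:])])
go([.484,.437,.06],tool(24.3))
E
```

```text
[0.47969857 0.35574995 0.236367  ] [-3.06821038 -0.67191976  0.01108527]
[0.4857128  0.44083186 0.032     ] [0.55082097 0.18685199 0.072     ] [0.53148725 0.26780601 0.099     ]
[0.47993875 0.43615716 0.032     ] [np.float64(-65.38510949852252), np.float64(-157.96867156293976), np.float64(116.53383148868343)]
turn [-0.002  0.007  0.007] cm [ 3.91 -7.16 17.63]
```

Request:
carry_out(moves=[[0,0,0,1,-2,4,8.8],[0,0,0,2,-4,8,8.8],[0,0,0,3,-6,12,8.8],[0,0,0,3.9,-7.3,14.5,8.8],[0,0,0,3.9,-7.3,14.5,8.8],[0,0,0,3.9,-7.3,14.5,8.8],[0,0,0,3.9,-7.3,14.5,8.8],[0,0,0,3.9,-7.3,14.5,8.8],[0,0,0,3.9,-7.3,14.5,8.8],[0,0,0,3.9,-7.3,14.5,8.8]])

```text
time_s: 3.15
ee_pos: [0.4865, 0.4319, 0.0984]
ee_rot: [-3.07, -0.666, -0.002]
ft_force: [0.3, 0.3, 0.1]
width: 0.0882
gripper_force: 0.0
```

```bash
python3 - <<'E'
from h import *
o=save('wrist','w2.png');print(o['time_s'],o['ee_pos'],R.from_rotvec(o['ee_rot']).as_matrix()[:,0])
C=cam('wrist',o)
print(px(C,(.484,.4385,.032)))
E
```

```text
3.15 [0.486542   0.43186833 0.09840587] [0.91003941 0.41452039 0.00106144]
[310.33666615 225.80635099]
```

View pics/w2.png

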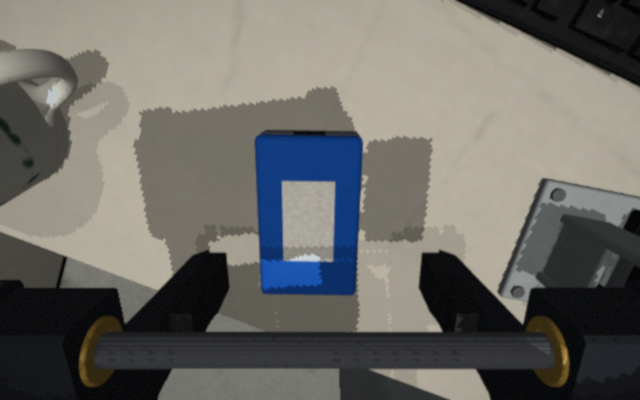

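The case's lid now has corners at (256,136), (362,136), (355,294) and (261,293), and the label spans about (282,181) to (334,262). It lies nearly parallel to the fingers.

```bash
python3 - <<'E'
from h import *;import pickle
o=pickle.load(open('pics/w2.png.pkl','rb'));C=cam('wrist',o)
for P in([(256,136),(362,136),(355,294),(261,293)],[(282,181),(335,181),(333,262),(284,262)]):
    W=np.array([at_z(C,*q,.032) for q in P]);print(W.mean(0),[(np.linalg.norm(e).round(4),np.degrees(np.arctan2(e[1],e[0])).round(1)) for e in np.roll(W,-1,0)-W])
go([.4865,.4365,.022],tool(24.3))
E
```

```text
[0.48659867 0.44084007 0.032     ] [(np.float64(0.0575), np.float64(-65.4)), (np.float64(0.0986), np.float64(-156.1)), (np.float64(0.059), np.float64(113.9)), (np.float64(0.0979), np.float64(23.0))]
[0.48515386 0.44018945 0.032     ] [(np.float64(0.0299), np.float64(-65.4)), (np.float64(0.051), np.float64(-156.2)), (np.float64(0.0298), np.float64(114.6)), (np.float64(0.051), np.float64(23.9))]
turn [-0.    -0.001  0.003] cm [ 0.19 -0.41  7.62]
```

Request:
carry_out(moves=[[0,0,0,0.3,-0.8,3,8.8],[0,0,0,0.3,-0.8,5.5,8.8],[0,0,0,0.3,-0.8,7.6,8.8],[0,0,0,0.3,-0.8,7.6,8.8],[0,0,0,0.3,-0.8,7.6,8.8],[0,0,0,0.3,-0.8,7.6,5],[0,0,0,0.3,-0.8,7.6,5],[0,0,0,0.3,-0.8,7.6,5],[0,0,0,0.3,-0.8,7.6,5],[0,0,0,0.3,-0.8,7.6,5]], newtons=20)

```text
time_s: 4.2
ee_pos: [0.4858, 0.4408, 0.0221]
ee_rot: [-3.07, -0.667, -0.001]
ft_force: [-0.7, -0.6, 3.2]
width: 0.0599
gripper_force: 20.0
```

```bash
python3 - <<'E'
from h import *
o=observe();print(o['time_s'],o['ee_pos'],o['ee_rot'],o['width'],o['gripper_force'],o['joint_positions'])
T=tool(101.2)
go([.51,.25,.23],T);go([.549,.186,.23],T);go([.549,.186,.094],T)
E
```

```text
4.2 [0.48581346 0.44075353 0.02214667] [-3.06962330e+00 -6.66652340e-01 -8.78198797e-04] 0.05985660350399566 19.96539902407676 [5.56633095e-01 7.89512592e-01 1.26032820e+00 2.25995541e-04
 1.09108664e+00 1.69961263e+00]
turn [ 0.000e+00 -1.000e-03 -1.339e+00] cm [ -5.7   18.35 -20.79]
turn [ 0.000e+00 -1.000e-03 -1.339e+00] cm [ -4.8  25.8 -20.8]
turn [ 0.000e+00 -1.000e-03 -1.339e+00] cm [-4.81 25.8  -7.2 ]
```

Request:
carry_out(moves=[[0,0,0,0,0,-2,5],[0,0,0,0,0,-6,5],[0,0,0,0,0,-10,5],[0,0,0,-1,3,-14,5],[0,0,0,-2,6,-17,5],[0,0,0,-3,9,-18,5],[0,0,0,-3,10.5,-18,5],[0,0,0,-3,10.5,-18,5],[0,0,0,-3,10.5,-18,5],[0,0,0,-3,10.5,-18,5]])

```text
time_s: 5.2
ee_pos: [0.5016, 0.3336, 0.2005]
ee_rot: [3.07, 0.669, -0.003]
ft_force: [-0.5, -0.4, -2.5]
width: 0.0598
gripper_force: 20.0
```

```bash
python3 - <<'E'
from h import *
o=save('wrist','w3.png');print(o['time_s'],o['ee_pos'],R.from_rotvec(o['ee_rot']).as_matrix()[:,0],o['dq'].round(3),o['width'])
C=cam('wrist',o)
c=px(C,(.549,.186,.072));h=px(C,(.531,.268,.0975));print(c,h)
im=cv2.imread('pics/raw_w3.png');x0=360;y0=60
cv2.imwrite('pics/w3c.png',cv2.resize(im[y0:y0+200,x0:x0+260],None,fx=3,fy=3,interpolation=cv2.INTER_CUBIC))
E
```

```text
5.2 [0.50155139 0.33357135 0.20049086] [ 0.9094318   0.41584908 -0.00182797] [ 0.004 -0.002 -0.004 -0.001  0.    -0.003] 0.05979268043507584
[522.68198419 217.62830961] [427.32984685 206.65352445]
```

View pics/w3c.png

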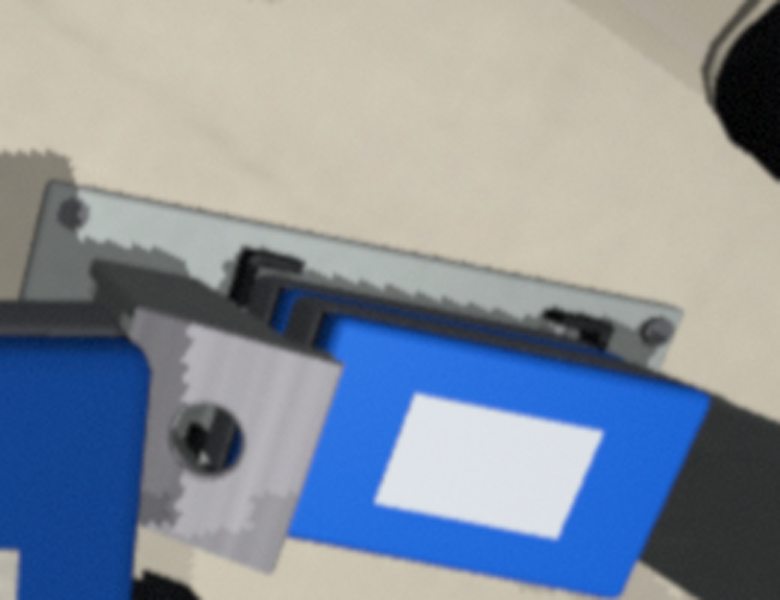

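The crop (scale 3, offset (360,60)) shows the label corners at (415,393), (604,431), (559,540) and (375,504). The lid's far edge runs from (325,315) to (710,395) and the plate hole is at (206,440). The plate's upper edge runs from (342,365) to (272,573), and the base edge from (48,183) to (682,308).

```bash
python3 - <<'E'
from h import *;import pickle
o=pickle.load(open('pics/w3.png.pkl','rb'));C=cam('wrist',o)
f=lambda u,v,z:at_z(C,360+u/3,60+v/3,z)
def e(n,a,b,z):
    A,B=f(*a,z),f(*b,z);d=B-A;print(n,A.round(4),B.round(4),np.linalg.norm(d).round(4),np.degrees(np.arctan2(d[1],d[0])).round(2));return (A+B)/2
L=[f(*q,.072) for q in[(415,393),(604,431),(559,540),(375,504)]];print('label',np.mean(L,0))
e('lab1',(415,393),(604,431),.072);e('lab2',(375,504),(559,540),.072)
e('lid',(325,315),(710,395),.072);e('lidend',(710,395),(622,598),.072);m=e('liddiag',(325,315),(622,598),.072);print('lid c',m)
b=e('base',(48,183),(682,308),.008)
p=e('plate edge',(342,365),(272,573),.109)
h=f(206,440,.0975)
for a in(-78.8,-77.5):
    x=np.array([np.cos(np.radians(a)),np.sin(np.radians(a)),0]);y=np.array([-x[1],x[0],0])
    print(a,'origin from base',b+17e-3*x-44e-3*y,'from plate edge',p+.063*x,'from hole',h+.0829*x)
E
```

```text
label [0.55014694 0.18667379 0.072     ]
lab1 [0.5592 0.2149 0.072 ] [0.5707 0.1659 0.072 ] 0.0504 -76.83
lab2 [0.5296 0.2076 0.072 ] [0.541  0.1583 0.072 ] 0.0507 -76.94
lid [0.5669 0.246  0.072 ] [0.5896 0.1475 0.072 ] 0.1011 -77.0
lidend [0.5896 0.1475 0.072 ] [0.5341 0.1329 0.072 ] 0.0575 -165.26
liddiag [0.5669 0.246  0.072 ] [0.5341 0.1329 0.072 ] 0.1178 -106.18
lid c [0.55046351 0.18944961 0.072     ]
base [0.5648 0.311  0.008 ] [0.6121 0.1184 0.008 ] 0.1983 -76.19
plate edge [0.5603 0.2543 0.109 ] [0.512  0.2425 0.109 ] 0.0497 -166.26
-78.8 origin from base [0.54857564 0.18946866 0.008     ] from plate edge [0.5483599  0.18658421 0.109     ] from hole [0.54747632 0.18584039 0.0975    ]
-77.5 origin from base [0.54915813 0.18857083 0.008     ] from plate edge [0.54975883 0.18687774 0.109     ] from hole [0.54931714 0.18622663 0.0975    ]
```

```bash
python3 - <<'E'
from h import *
T=tool(103.2)
o=observe();print(o['ee_pos'])
go([.55,.187,.2],T);go([.55,.187,.13],T)
E
```

```text
[0.5015212  0.33359148 0.2006229 ]
turn [-1.000e-03  1.000e-03 -1.372e+00] cm [-1.69 15.35  0.06]
turn [-1.000e-03  1.000e-03 -1.372e+00] cm [-1.68 15.35  7.06]
```

Request:
carry_out(moves=[[0,0,-0.14,0,0.5,0,5],[0,0,-0.28,0,1,0,5],[0,0,-0.42,0,1.5,0,5],[0,0,-0.56,0,2,0,5],[0,0,-0.7,0,2.5,0,5],[0,0,-0.84,0,3,0,5],[0,0,-0.98,-0.4,5,0,5],[0,0,-1.12,-0.8,8,0,5],[0,0,-1.26,-1.2,11,0,5],[0,0,-1.372,-1.7,13.5,0,5]])

```text
time_s: 6.25
ee_pos: [0.5428, 0.2023, 0.2011]
ee_rot: [-1.945, -2.467, 0.001]
ft_force: [-0.1, -0.1, -3.1]
width: 0.0593
gripper_force: 20.0
```

```bash
python3 - <<'E'
from h import *
o=observe();print(o['time_s'],o['ee_pos'],o['ft_force'])
go([.55,.187,.11],tool(103.2))
E
```

```text
6.25 [0.5427873  0.20228539 0.20113016] [-0.08768659 -0.1133818  -3.08256224]
turn [-0.001  0.     0.005] cm [-1.65  0.35  9.11]
```

Request:
carry_out(moves=[[0,0,0,-0.8,0.2,2,5],[0,0,0,-1.65,0.35,4.5,5],[0,0,0,-1.65,0.35,7,5],[0,0,0,-1.65,0.35,8.5,5],[0,0,0,-1.65,0.35,9,5],[0,0,0,-1.65,0.35,9,5],[0,0,0,-1.65,0.35,9,5],[0,0,0,-1.65,0.35,9,5],[0,0,0,-1.65,0.35,9,5],[0,0,0,-1.65,0.35,9,5]])

```text
time_s: 7.25
ee_pos: [0.5498, 0.1875, 0.1121]
ee_rot: [1.953, 2.46, 0.001]
ft_force: [0.6, -0.0, -3.0]
width: 0.0601
gripper_force: 20.0
```

```bash
python3 - <<'E'
from h import *
o=save('scene','s2.png');print(o['time_s'],o['ee_pos'],o['ft_force'])
go([.55,.187,.0945],tool(103.2))
E
```

```text
7.25 [0.54982694 0.18750878 0.11208728] [ 0.56810313 -0.03016869 -3.0181851 ]
turn [ 0.001  0.    -0.001] cm [-0.05  0.01  1.75]
```

Position is good; lower gently, then open and lift.

Request:
carry_out(moves=[[0,0,0,-0.05,0,0.6,5],[0,0,0,-0.05,0,1.1,5],[0,0,0,-0.05,0,1.4,5],[0,0,0,-0.05,0,1.6,5],[0,0,0,-0.05,0,1.7,5],[0,0,0,-0.05,0,1.78,5],[0,0,0,-0.05,0,1.82,5],[0,0,0,-0.05,0,1.82,5],[0,0,0,-0.05,0,1.82,5],[0,0,0,-0.05,0,1.82,5]])

```text
time_s: 8.3
ee_pos: [0.5498, 0.187, 0.0941]
ee_rot: [1.953, 2.46, 0.0]
ft_force: [-1.7, -1.2, 5.9]
width: 0.0597
gripper_force: 20.0
```

Request:
carry_out(moves=[[0,0,0,0,0,0,7.5],[0,0,0,0,0,0,7.8],[0,0,0,0,0,0,7.8],[0,0,0,0,0,-2,7.8],[0,0,0,0,0,-6,7.8],[0,0,0,0,0,-11,7.8],[0,0,0,0,0,-16,7.8],[0,0,0,0,0,-20,7.8],[0,0,0,0,0,-22,7.8],[0,0,0,0,0,-22,7.8]])

```text
time_s: 9.3
ee_pos: [0.5504, 0.1871, 0.3163]
ee_rot: [1.95, 2.457, 0.007]
ft_force: [-0.5, 0.5, 0.2]
width: 0.0781
gripper_force: 0.0
```

```bash
cat >> h.py <<'E'
CO=np.array([.550,.187,0]);CA=np.radians(-76.75)
CX=np.array([np.cos(CA),np.sin(CA),0]);CY=np.array([-CX[1],CX[0],0])
def car(x,y,z): return CO+CX*x+CY*y+np.array([0,0,z])
def hole(th):  # centre of tab hole outer face, 132 bar + tab bent 30 deg; offsets in bar frame
    # shut: lies 6 mm out from plate hole; plate hole at x -82.9,z .0975
    H=np.array([.068,.1115]); p0=np.array([-.0829-.006*.5,.0975+.006*.866])-H
    c,s=np.cos(th),np.sin(th); # rotation lifting -x end up
    return car(H[0]+p0[0]*c+p0[1]*s,0,H[1]-p0[0]*s+p0[1]*c)
E
python3 - <<'E'
from h import *
S,T=cam('scene'),cam('top')
o=save('scene','s3.png');save('wrist','w4.png');print(o['time_s'],o['ee_pos'])
print('obs',(235+390/3.7,140+47/3.7),(220+528/4.7,180+63/4.7))
for th in(1.7,1.8,1.9,2.0):print(th,hole(th).round(4),px(S,hole(th)).round(1),px(T,hole(th)).round(1))
a=cv2.imread('pics/raw_s3.png')[130:290,250:430];b=cv2.imread('pics/raw_w4.png')
a=cv2.resize(a,(450,400),interpolation=cv2.INTER_CUBIC)
cv2.imwrite('pics/m4.png',np.hstack([a,b[:,200:540]]))
E
```

```text
9.3 [0.55042662 0.18711637 0.31629298]
obs (340.4054054054054, 152.7027027027027) (332.3404255319149, 193.40425531914894)
1.7 [0.5681 0.11   0.2653] [334.9 155.7] [324.7 194.5]
1.8 [0.5716 0.0951 0.2634] [337.7 153.9] [328.8 193.6]
1.9 [0.5751 0.0805 0.26  ] [340.4 152.6] [332.8 192.8]
2.0 [0.5784 0.0663 0.2551] [343.  151.8] [336.6 192. ]
```

View pics/m4.png

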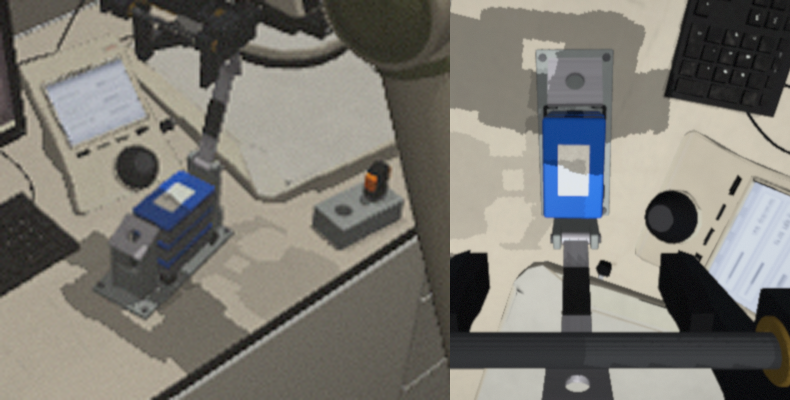

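The picture shows the case sitting flush on the stack, the bar centred between the fingers with its hole at wrist pixel (328,383), and the bar angle matching about 1.89 rad. Now work out the pinch approach and the arc.

```bash
python3 - <<'E'
from h import *
def mid(th):
    n=np.array([-.5,.866]);c,s=np.cos(th),np.sin(th);n=(n[0]*c+n[1]*s,-n[0]*s+n[1]*c)
    return hole(th)-.003*(CX*n[0]+np.array([0,0,n[1]]))
g=mid(1.89);print(g)
go(g+[0,0,.0],tool(103.25))
for th in np.arange(1.9,.25,-.1):
    d=mid(th)-g;print(round(th,2),'x %.2f z %.2f'%(-d@CX*100,-d[2]*100),mid(th).round(3))
E
```

```text
[0.57406574 0.08479645 0.25977968]
turn [-0.001 -0.    -0.002] cm [-10.5    0.07   5.24]
1.9 x -0.15 z 0.04 [0.574 0.083 0.259]
1.8 x 1.35 z -0.27 [0.571 0.098 0.263]
1.7 x 2.87 z -0.43 [0.567 0.113 0.264]
1.6 x 4.39 z -0.44 [0.564 0.128 0.264]
1.5 x 5.92 z -0.29 [0.561 0.142 0.263]
1.4 x 7.41 z 0.00 [0.557 0.157 0.26 ]
1.3 x 8.88 z 0.45 [0.554 0.171 0.255]
1.2 x 10.28 z 1.04 [0.55  0.185 0.249]
1.1 x 11.63 z 1.76 [0.547 0.198 0.242]
1.0 x 12.89 z 2.62 [0.545 0.21  0.234]
0.9 x 14.07 z 3.60 [0.542 0.222 0.224]
0.8 x 15.14 z 4.69 [0.539 0.232 0.213]
0.7 x 16.09 z 5.88 [0.537 0.241 0.201]
0.6 x 16.92 z 7.16 [0.535 0.25  0.188]
0.5 x 17.62 z 8.52 [0.534 0.256 0.175]
0.4 x 18.18 z 9.94 [0.532 0.262 0.16 ]
0.3 x 18.60 z 11.41 [0.531 0.266 0.146]
```

Request:
carry_out(moves=[[0,0,0,-3.5,0,0,7.8],[0,0,0,-7,0,0,7.8],[0,0,0,-10.5,0,0,7.8],[0,0,0,-10.5,0,1,7.8],[0,0,0,-10.5,0,3,7.8],[0,0,0,-10.5,0,5,7.8],[0,0,0,-10.5,0,5,7.8],[0,0,0,-10.5,0,5,3.5],[0,0,0,-10.5,0,5,3.5],[0,0,0,-10.5,0,5,3.5]], newtons=10)

```text
time_s: 10.4
ee_pos: [0.5738, 0.0849, 0.2642]
ee_rot: [1.952, 2.46, 0.001]
ft_force: [-0.0, 0.3, 0.9]
width: 0.0562
gripper_force: 0.0
```

Request:
carry_out(moves=[[0,0,0,0,0,0,3.5],[0,0,0,0,0,0,3.5],[0,0,0,0,0,0,3.5],[0,0,0,0.7,0,-0.15,3.5],[0,0,0,1.4,0,-0.25,3.5],[0,0,0,2.1,0,-0.35,3.5],[0,0,0,2.9,0,-0.43,3.5],[0,0,0,3.6,0,-0.44,3.5],[0,0,0,4.4,0,-0.44,3.5],[0,0,0,5.2,0,-0.37,3.5]])

```text
time_s: 11.4
ee_pos: [0.5637, 0.1357, 0.2687]
ee_rot: [1.95, 2.456, 0.008]
ft_force: [8.2, 0.1, 4.2]
width: 0.0437
gripper_force: 10.0
```

Request:
carry_out(moves=[[0,0,0,0.7,0,0.08,3.5],[0,0,0,2.2,0,0.37,3.5],[0,0,0,3.7,0,0.82,3.5],[0,0,0,5.1,0,1.41,3.5],[0,0,0,6.4,0,2.13,3.5],[0,0,0,7.7,0,3,3.5],[0,0,0,8.9,0,4,3.5],[0,0,0,9.9,0,5.1,3.5],[0,0,0,10.9,0,6.25,3.5],[0,0,0,11.3,0,6.9,3.5]])

```text
time_s: 12.4
ee_pos: [0.5373, 0.2469, 0.1986]
ee_rot: [1.951, 2.46, 0.007]
ft_force: [3.7, 4.1, 3.1]
width: 0.0435
gripper_force: 10.0
```

Request:
carry_out(moves=[[0,0,0,0.6,0,1,3.5],[0,0,0,1.1,0,2,3.5],[0,0,0,1.5,0,3,3.5],[0,0,0,1.7,0,3.5,3.5],[0,0,0,1.7,0,3.5,3.5],[0,0,0,1.7,0,3.5,7.5],[0,0,0,1.7,0,3.5,7.5],[0,0,0,1.7,0,3.5,7.5],[0,0,0,1.7,0,1.5,7.5],[0,0,0,1.7,0,-2.5,7.5]])

```text
time_s: 13.4
ee_pos: [0.5312, 0.2615, 0.2213]
ee_rot: [-1.951, -2.457, 0.009]
ft_force: [0.4, -0.1, -0.4]
width: 0.0748
gripper_force: 0.0
```

```bash
python3 - <<'E'
from h import *
o=observe();print(o['ee_pos'],o['joint_positions'])
# stage beyond plate (y+) so camera... compute look pose over the hole
print(hole(0), [px(cam('top'),hole(t)) for t in(0,.4)])
go([.45,-.02,.27],tool(80)); go([.45,-.02,.27],tool(83-180)); 
E
```

```text
[0.53119115 0.26149096 0.2212836 ] [ 2.57700442e-01  4.82359041e-01  1.23030666e+00 -9.49877421e-05
  1.43563480e+00  2.89824860e-02]
[0.53031169 0.27061328 0.102696  ] [array([284.80709004, 209.28829059]), array([285.61428173, 207.3193231 ])]
turn [-0.007  0.002  0.403] cm [-25.58 -14.32  -4.77]
turn [-2.000e-03 -9.000e-03 -2.791e+00] cm [-25.58 -14.32  -4.77]
```

```bash
python3 - <<'E'
from h import *
o=save('wrist','w5.png');C=cam('wrist',o);print(o['time_s'],o['ee_pos'])
for t in(0,.1,.4):print(t,px(C,hole(t)))
u,v=px(C,hole(0));x0,y0=int(u-50),int(v-50)
g=cv2.cvtColor(cv2.imread('pics/raw_w5.png'),cv2.COLOR_BGR2GRAY)[y0:y0+100,x0:x0+100]
b=cv2.medianBlur(g,3);print(cv2.HoughCircles(b,cv2.HOUGH_GRADIENT,1,30,param1=80,param2=12,minRadius=8,maxRadius=18))
m=(b<90).astype(np.uint8);n,_,st,ce=cv2.connectedComponentsWithStats(m);print([(s.tolist(),(c+[x0,y0]).round(1)) for s,c in zip(st[1:],ce[1:]) if s[4]>60],x0,y0)
E
```

```text
13.4 [0.53119115 0.26149096 0.2212836 ]
0 [327.95354494 187.71166498]
0.1 [328.04152983 193.86621017]
0.4 [328.32173556 232.26401333]
[[[50.5 50.5 11.6]]]
[([22, 10, 58, 12, 510], array([327.6, 153.9])), ([40, 40, 23, 11, 104], array([327.7, 180.7])), ([42, 83, 47, 17, 366], array([351.2, 227.2])), ([12, 84, 23, 16, 300], array([300.6, 228.6]))] 277 137
```

```bash
python3 - <<'E'
from h import *
go([.431,-.0745,.2],tool(175))
E
```

```text
turn [ 0.006  0.004 -1.255] cm [-30.47 -17.65   2.86]
```

Request:
carry_out(moves=[[0,0,-0.13,-3,-1.8,0,8.8],[0,0,-0.26,-6.5,-3.8,0,8.8],[0,0,-0.39,-10,-5.8,0,8.8],[0,0,-0.52,-13.5,-7.8,0,8.8],[0,0,-0.65,-17,-9.8,0,8.8],[0,0,-0.78,-20.5,-11.8,0,8.8],[0,0,-0.91,-24,-13.8,0,8.8],[0,0,-1.04,-27.5,-15.8,1,8.8],[0,0,-1.17,-30.5,-17.65,2,8.8],[0,0,-1.255,-30.5,-17.65,2.5,8.8]])

```text
time_s: 14.45
ee_pos: [0.4285, -0.0781, 0.1976]
ee_rot: [-0.136, -3.138, 0.001]
ft_force: [1.0, 0.3, -0.1]
width: 0.088
gripper_force: 0.0
```

```bash
python3 - <<'E'
from h import *
import time
get_image('scene');o=save('wrist','w6.png');C=cam('wrist',o);print(o['time_s'],o['ee_pos'],o['dq'].round(2),R.from_rotvec(o['ee_rot']).as_matrix()[:,0])
p=px(C,(.431,-.0745,.092));print(p);x0,y0=int(p[0]-65),int(p[1]-65)
a=cv2.imread('pics/raw_w6.png')[y0:y0+150,x0:x0+130];b=cv2.imread('pics/raw_w5.png')[110:260,250:400]
f=lambda i:cv2.resize(i,None,fx=4,fy=4,interpolation=cv2.INTER_CUBIC)
print(x0,y0);cv2.imwrite('pics/m6.png',np.hstack([f(a),cv2.resize(b,(270,270))[None].repeat(1,0)[0] if 0 else cv2.copyMakeBorder(cv2.resize(b,(270,270)),0,330,0,0,0)]))
E
```

```text
14.5 [ 0.42873562 -0.07669622  0.19717404] [ 0.05 -0.   -0.03  0.01  0.04  0.21] [-0.99658715  0.08253562  0.00138934]
[328.54044273 211.27394506]
263 146
```

View pics/m6.png

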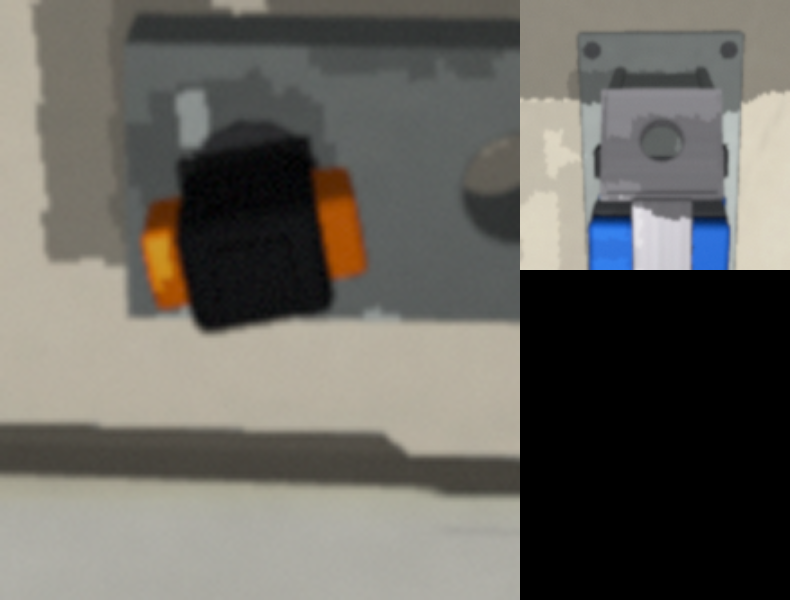

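The pin's handle is turned about 9° from the tool. The button outer corners in the crop (×4, offset (263,146)) are at (365,275) and (165,308) on the far upper edge, and (347,170) and (145,205) on the near lower edge. The tab lies on the plate with its hole clear, so the bar is shut.

```bash
python3 - <<'E'
from h import *;import pickle
o=pickle.load(open('pics/w6.png.pkl','rb'));C=cam('wrist',o)
f=lambda u,v,z:at_z(C,263+u/4,146+v/4,z)
for (a,b,z,s) in(((365,275),(165,308),.081,1),((347,170),(145,205),.059,-1)):
    A,B=f(*a,z),f(*b,z);d=A-B;an=np.degrees(np.arctan2(d[1],d[0]));n=np.array([d[1],-d[0],0])/np.linalg.norm(d)
    print(np.linalg.norm(d),an,(A+B)/2,((A+B)/2+s*.008*n),((A+B)/2-s*.008*n))
p,q=f(147,258,.07),f(357,222,.07);print('mid',(p+q)/2,np.linalg.norm(p-q))
print('block hole c',f(520,190,.038),'edge left',f(127,190,.038), f(127,45,.038),f(127,315,.038))
print(observe()['ee_pos'])
E
```

```text
0.03716673794014212 95.3922896125784 [ 0.44088007 -0.07467693  0.081     ] [ 0.44884467 -0.07392514  0.081     ] [ 0.43291548 -0.07542873  0.081     ]
0.04000113953501361 95.62925606503455 [ 0.42738154 -0.07706047  0.059     ] [ 0.41942012 -0.07784519  0.059     ] [ 0.43534296 -0.07627574  0.059     ]
mid [ 0.43450365 -0.07651395  0.07      ] 0.04034630498135304
block hole c [ 0.43886955 -0.02008085  0.038     ] edge left [ 0.43220573 -0.1024488   0.038     ] [ 0.4015241  -0.09918333  0.038     ] [ 0.46031836 -0.10544085  0.038     ]
[ 0.42914122 -0.07582496  0.19776984]
```

```bash
python3 - <<'E'
from h import *
o=observe();print(o['ee_pos'])
go([.434,-.076,.068],tool(185.5))
E
```

```text
[ 0.42914122 -0.07582496  0.19776984]
turn [ 0.    -0.001 -0.184] cm [-0.5   0.02 12.98]
```

Request:
carry_out(moves=[[0,0,-0.1,-0.3,0,2,6.5],[0,0,-0.184,-0.5,0,4,6.5],[0,0,-0.184,-0.5,0,7,6.5],[0,0,-0.184,-0.5,0,10,6.5],[0,0,-0.184,-0.5,0,12,6.5],[0,0,-0.184,-0.5,0,12.9,6.5],[0,0,-0.184,-0.5,0,12.95,6.5],[0,0,-0.184,-0.5,0,12.95,6.5],[0,0,-0.184,-0.5,0,12.95,6.5],[0,0,-0.184,-0.5,0,12.95,6.5]])

```text
time_s: 15.55
ee_pos: [0.435, -0.0757, 0.0694]
ee_rot: [-0.152, 3.136, -0.001]
ft_force: [-0.4, 0.7, 0.8]
width: 0.0651
gripper_force: 0.0
```

```bash
python3 - <<'E'
from h import *
o=save('wrist','w7.png');print(o['time_s'],o['ee_pos'],R.from_rotvec(o['ee_rot']).as_matrix()[:,0],o['ft_force'])
C=cam('wrist',o);print(px(C,(.434,-.076,.092)))
im=cv2.imread('pics/raw_w7.png');h=cv2.cvtColor(im,cv2.COLOR_BGR2HSV)
m=cv2.inRange(h,(5,150,80),(22,255,255));n,_,st,ce=cv2.connectedComponentsWithStats(m)
print([(s.tolist(),c.round(1)) for s,c in zip(st[1:],ce[1:]) if s[4]>40])
E
```

```text
15.55 [ 0.43502072 -0.07568632  0.06941667] [-0.99529259 -0.09690438 -0.00148417] [-0.44383324  0.71236833  0.84587386]
[325.07312311 325.53991491]
[([356, 263, 21, 58, 920], array([366.5, 291.7])), ([273, 264, 21, 58, 888], array([282.9, 292.3])), ([134, 320, 18, 67, 429], array([140.4, 355. ])), ([496, 320, 18, 67, 395], array([507.1, 355. ]))]
```

Request:
carry_out(moves=[[0,0,0,0,0,0.12,6.5],[0,0,0,0,0,0.12,2.6],[0,0,0,0,0,0.12,2.6],[0,0,0,0,0,0.12,2.6],[0,0,0,0,0,0.12,2.6],[0,0,0,0,0,0.12,2.6],[0,0,0,0,0,0.12,2.6],[0,0,0,0,0,0.12,2.6],[0,0,0,0,0,0.12,2.6],[0,0,0,0,0,0.12,2.6]], newtons=35)

```text
time_s: 16.6
ee_pos: [0.4347, -0.0756, 0.0674]
ee_rot: [0.153, -3.138, 0.0]
ft_force: [0.0, 0.1, -0.7]
width: 0.0295
gripper_force: 35.0
```

```bash
python3 - <<'E'
from h import *
o=observe();print(o['time_s'],o['ee_pos'],o['ft_force'],o['width'],o['joint_positions'])
n=-(CX*.5)+np.array([0,0,.866])   # plate axis, out
g=hole(0)+n*.030                  # TCP when home (pin_grip is 32 from flange, TCP 2 ahead)
T=tool(103.25,-30);print('tool z',T.apply([0,0,1]),-n,'tool x',T.apply([1,0,0]))
T2=tool(103.25,30);print(T2.apply([0,0,1]))
print('home',g,'pre',g+n*.07)
E
```

```text
16.6 [ 0.43465193 -0.0755709   0.06742614] [ 0.02864751  0.12768209 -0.69886572] 0.029480787321044585 [-4.41728249e-01  4.53510622e-01  1.85625500e+00 -1.38957646e-05
  8.31841416e-01 -2.10974379e+00]
tool z [ 0.1146002  -0.48668963 -0.8660254 ] [ 0.1146002  -0.48668963 -0.866     ] tool x [-0.19849336  0.84297117 -0.5       ]
[-0.1146002   0.48668963 -0.8660254 ]
home [0.52687368 0.28521397 0.128676  ] pre [0.51885167 0.31928224 0.189296  ]
```

Request:
carry_out(moves=[[0,0,0,0,0,-1,2.6],[0,0,0,0,0,-3,2.6],[0,0,0,0,0,-6,2.6],[0,0,0,0,0,-9,2.6],[0,0,0,0,0,-12,2.6],[0,0,0.14,0,0,-14,2.6],[0,0,0.28,0,3,-15,2.6],[0,0,0.42,0,6,-15,2.6],[0,0,0.56,0,9,-15,2.6],[0,0,0.7,0,12,-15,2.6]])

```text
time_s: 17.6
ee_pos: [0.4224, 0.045, 0.2181]
ee_rot: [0.942, 2.997, 0.0]
ft_force: [0.3, -0.4, -1.3]
width: 0.0293
gripper_force: 35.0
```

```bash
python3 - <<'E'
from h import *
o=observe();print(o['time_s'],o['ee_pos'],o['ft_force'],o['width'])
go([.515,.325,.215],tool(103.25))
E
```

```text
17.6 [0.42241746 0.04502722 0.21813168] [ 0.27879412 -0.39847945 -1.30379582] 0.02926770032203015
turn [0.    0.    0.731] cm [ 8.42 28.26  0.32]
```

Request:
carry_out(moves=[[0,0,0.12,0.5,3,0,2.6],[0,0,0.24,1,6.5,0,2.6],[0,0,0.36,2,10,0,2.6],[0,0,0.48,3,13.5,0,2.6],[0,0,0.6,4,17,0,2.6],[0,0,0.731,5,20.5,0,2.6],[0,0,0.731,6.5,24,0,2.6],[0,0,0.731,8,27,0,2.6],[0,0,0.731,8.4,28.3,0.3,2.6],[0,0,0.731,8.4,28.3,0.3,2.6]])

```text
time_s: 18.6
ee_pos: [0.5139, 0.3254, 0.2139]
ee_rot: [-1.941, -2.47, 0.002]
ft_force: [0.8, -1.0, -1.7]
width: 0.0293
gripper_force: 35.0
```

```bash
python3 - <<'E'
from h import *
o=observe();print(o['time_s'],o['ee_pos'],o['width'])
n=-(CX*.5)+np.array([0,0,.866]);g=hole(0)+n*.0294
go(g+n*.06,tool(103.25,-30))
E
```

```text
18.6 [0.51392852 0.32541966 0.21389221] 0.029270973748123052
turn [ 0.001 -0.523  0.008] cm [-1.24  0.33  3.38]
```

Tilt first, then check with the wrist camera above the hole (nose 27 mm out).

Request:
carry_out(moves=[[0,-0.1,0,0,0.1,0,2.6],[0,-0.2,0,0,0.2,0,2.6],[0,-0.3,0,-0.3,0.33,0.5,2.6],[0,-0.4,0.005,-0.6,0.33,1.2,2.6],[0,-0.5,0.008,-0.9,0.33,2,2.6],[0,-0.523,0.008,-1.24,0.33,2.8,2.6],[0,-0.523,0.008,-1.24,0.33,3.38,2.6],[0,-0.523,0.008,-1.24,0.33,3.38,2.6],[0,-0.523,0.008,-1.24,0.33,3.38,2.6],[0,-0.523,0.008,-1.24,0.33,3.38,2.6]])

```text
time_s: 19.6
ee_pos: [0.5207, 0.313, 0.1815]
ee_rot: [1.678, 2.111, -0.444]
ft_force: [-0.2, 1.0, -1.7]
width: 0.0293
gripper_force: 35.0
```

```bash
python3 - <<'E'
from h import *
o=save('wrist','w8.png');print(o['time_s'],o['ee_pos'],o['width'])
n=-(CX*.5)+np.array([0,0,.866]);g=hole(0)+n*.0294
C=cam('wrist',o);M=R.from_rotvec(o['ee_rot']).as_matrix()
print('hole pred',px(C,hole(0)),'nose pred',px(C,o['ee_pos']+M@[0,0,.0624]),'flange',px(C,o['ee_pos']+M@[0,0,.0294]))
r=[px(C,hole(0)+.0085*(np.cos(a)*M[:,0]+np.sin(a)*M[:,1])) for a in np.arange(0,6.28,.79)];print(np.round(r,0).tolist())
go(g,tool(103.25,-30))
x0,y0=243,100;cv2.imwrite('pics/w8c.png',cv2.resize(cv2.imread('pics/raw_w8.png')[y0:y0+200,x0:x0+160],None,fx=3,fy=3,interpolation=cv2.INTER_CUBIC))
s=get_image('scene')[:,:,::-1]
cv2.imwrite('pics/s8.png',s)
E
```

```text
19.6 [0.5207109  0.31296106 0.18146989] 0.02928091512420867
hole pred [324.1439656 211.1889962] nose pred [325.08237307 230.04641645] flange [325.34300988 256.30118233]
[[324.0, 199.0], [334.0, 202.0], [337.0, 211.0], [333.0, 220.0], [324.0, 223.0], [315.0, 220.0], [311.0, 211.0], [315.0, 202.0]]
turn [ 0.001 -0.002 -0.004] cm [ 0.16 -0.04  6.05]
```

View pics/w8c.png

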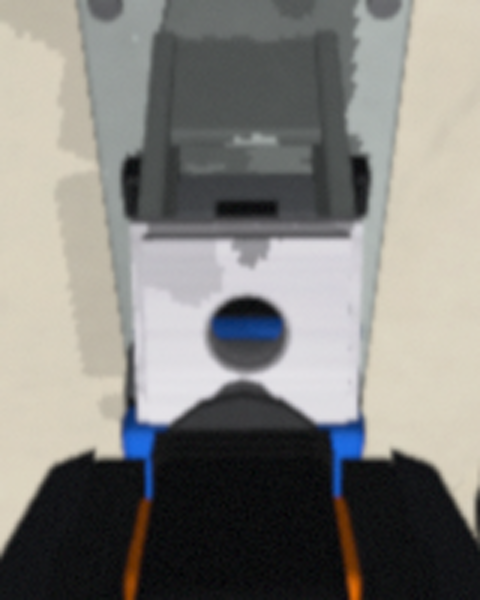

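The wrist crop shows the nose at about full-frame (323.7,227) and the hole centre at (325.7,211.7), so the pin needs about 1.2 mm more along tool +y. Insert.

Request:
carry_out(moves=[[0,0,0,0.13,0.12,0.5,2.6],[0,0,0,0.13,0.12,1,2.6],[0,0,0,0.13,0.12,1.5,2.6],[0,0,0,0.13,0.12,2,2.6],[0,0,0,0.13,0.12,2.5,2.6],[0,0,0,0.13,0.12,2.9,2.6],[0,0,0,0.13,0.12,3.3,2.6],[0,0,0,0.13,0.12,3.7,2.6],[0,0,0,0.13,0.12,3.7,2.6],[0,0,0,0.13,0.12,3.7,2.6]])

```text
time_s: 20.7
ee_pos: [0.5256, 0.2967, 0.148]
ee_rot: [1.676, 2.111, -0.446]
ft_force: [0.4, -0.2, -2.6]
width: 0.029
gripper_force: 35.0
```

```bash
python3 - <<'E'
from h import *
o=save('wrist','w9.png');M=R.from_rotvec(o['ee_rot']);print(o['ee_pos'],o['width'],'tool force',M.inv().apply(o['ft_force']),'torque',M.inv().apply(o['ft_torque']))
n=-(CX*.5)+np.array([0,0,.866]);go(hole(0)+n*.0294,tool(103.25,-30))
E
```

```text
[0.52558742 0.29671919 0.1479851 ] 0.028993110123028697 tool force [1.06952144 0.33426487 2.40861787] torque [-0.02462612  0.27716703  0.01140049]
turn [ 0.001 -0.001 -0.003] cm [-0.03 -0.15  2.32]
```

Request:
carry_out(moves=[[0,0,0,0,0,0.4,2.6],[0,0,0,0,0,0.8,2.6],[0,0,0,0,0,1.2,2.6],[0,0,0,0,0,1.5,2.6],[0,0,0,0,0,1.8,2.6],[0,0,0,0,0,2,2.6],[0,0,0,0,0,2.15,2.6],[0,0,0,0,0,2.25,2.6],[0,0,0,0,0,2.3,2.6],[0,0,0,0,0,2.3,2.6]])

```text
time_s: 21.75
ee_pos: [0.5282, 0.2859, 0.1286]
ee_rot: [1.676, 2.111, -0.445]
ft_force: [-2.4, 3.2, 4.0]
width: 0.0293
gripper_force: 35.0
```

```bash
python3 - <<'E'
from h import *
o=observe();M=R.from_rotvec(o['ee_rot']);print(o['ee_pos'],o['width'],'tool force',M.inv().apply(o['ft_force']),'torque',M.inv().apply(o['ft_torque']))
n=-(CX*.5)+np.array([0,0,.866]);go(hole(0)+n*.0294,tool(103.25,-30))
E
```

```text
[0.52817208 0.28590842 0.12860185] 0.029318469500771487 tool force [ 1.18904264 -1.58395482 -5.26248472] torque [0.25118971 0.3745428  0.04467214]
turn [ 0.002 -0.001 -0.003] cm [-0.04 -0.14  0.07]
```

Request:
carry_out(moves=[[0,0,0,0,0,0.05,2.6],[0,0,0,0,0,0.1,2.6],[0,0,0,0,0,0.1,2.6],[0,0,0,0,0,0.1,2.6],[0,0,0,0,0,0.1,2.6],[0,0,0,0,0,0.1,2.6],[0,0,0,0,0,0.1,2.6],[0,0,0,0,0,0.1,2.6],[0,0,0,0,0,0.1,2.6],[0,0,0,0,0,0.1,2.6]])

```text
time_s: 22.75
ee_pos: [0.5282, 0.2859, 0.1285]
ee_rot: [1.676, 2.111, -0.443]
ft_force: [-4.8, 6.2, 9.7]
width: 0.0287
gripper_force: 35.0
```

```bash
python3 - <<'E'
from h import *
o=observe();M=R.from_rotvec(o['ee_rot']);print(o['ee_pos'],o['width'],'tool force',M.inv().apply(o['ft_force']))
n=-(CX*.5)+np.array([0,0,.866]);go(hole(0)+n*.0294,tool(103.25,-30))
E
```

```text
[0.52822007 0.28585646 0.12845743] 0.028730695658416624 tool force [  1.30667634  -3.22157004 -11.92720454]
turn [ 0.003 -0.001 -0.003] cm [-0.04 -0.15  0.06]
```

Firm stop at the home depth. Release, then back off along the axis.

Request:
carry_out(moves=[[0,0,0,0,0,0,3.5],[0,0,0,0,0,0,4.5],[0,0,0,0,0,0,6],[0,0,0,0,0,0,7],[0,0,0,0,0,0,7],[0,0,0,0,0,-1,7],[0,0,0,0,0,-3,7],[0,0,0,0,0,-6,7],[0,0,0,0,0,-9,7],[0,0,0,0,0,-11,7]])

```text
time_s: 23.75
ee_pos: [0.5155, 0.3398, 0.225]
ee_rot: [1.676, 2.111, -0.442]
ft_force: [0.2, 0.1, -0.3]
width: 0.0699
gripper_force: 0.0
```

```bash
python3 - <<'E'
from h import *
get_image('scene');get_image('top');o=save('wrist','w10.png');C=cam('wrist',o);print(o['time_s'],o['ee_pos'],o['ft_force'],o['width'])
n=-(CX*.5)+np.array([0,0,.866])
B=hole(0)
print('pred flange ctr',px(C,B+n*.004),'handle top',px(C,B+n*.054),'btn outer',[px(C,B+n*.043+CY*s*.020) for s in(1,-1)],'if +5mm top',px(C,B+n*.059))
im=cv2.imread('pics/raw_w10.png');h=cv2.cvtColor(im,cv2.COLOR_BGR2HSV)
m=cv2.inRange(h,(5,150,80),(22,255,255));k,_,st,ce=cv2.connectedComponentsWithStats(m)
print([(s.tolist(),c.round(1)) for s,c in zip(st[1:],ce[1:]) if s[4]>30])
u,v=px(C,B+n*.054).astype(int);x0,y0=u-70,v-80
cv2.imwrite('pics/w10c.png',cv2.resize(im[y0:y0+150,x0:x0+140],None,fx=4,fy=4,interpolation=cv2.INTER_CUBIC));print(x0,y0)
E
```

```text
23.85 [0.51580042 0.3400674  0.22527966] [-0.06330789  0.29325592  0.20504189] 0.06997118389264456
pred flange ctr [321.31492758 192.89587689] handle top [321.31555694 215.30814343] btn outer [array([350.98410216, 209.50109193]), array([291.62157689, 209.7394553 ])] if +5mm top [321.31563442 218.06740708]
[([294, 189, 10, 29, 265], array([298.6, 204. ])), ([342, 190, 10, 29, 261], array([346.2, 204. ])), ([514, 331, 12, 55, 275], array([520.8, 361. ])), ([122, 332, 11, 54, 261], array([126.2, 361.4]))]
251 135
```

```bash
python3 - <<'E'
from h import *;import pickle
o=pickle.load(open('pics/w10.png.pkl','rb'));C=cam('wrist',o);n=-(CX*.5)+np.array([0,0,.866]);ux=CX*.866+np.array([0,0,.5])
for d in(-.003,0,.003,.006,.01):
    P=[px(C,hole(0)+n*(h+d)+ux*a+CY*.02) for h in(.021,.043) for a in(-.008,.008)];P=np.array(P);print(d,P[:,1].min().round(1),P[:,1].max().round(1),(P[:,0].max()-321.3).round(1))
E
```

```text
-0.003 187.9 219.0 29.6
0 189.0 220.6 29.9
0.003 190.2 222.2 30.3
0.006 191.4 223.8 30.7
0.01 193.0 226.1 31.2
```

```bash
python3 -c "
from bench import *
print(hand_in())"
```

```text
the job is handed in; nothing more can be done
None
```

I stacked the case, shut the bar, slid the pin home and released it, then handed the job in at about 24 s. My last wrist-camera measurements showed the pin at home depth with both buttons out, but hand-in returned no verdict.

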